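# Clip the spare-drum box shut and hold it up level

### The job

The little clear box with the grinder's spare drum in it has its lid on, but the two side clips hang open: while it stands on the ledge, squeeze both clips shut against its sides, then lift the box and hold it level and still about 10 cm above the ledge so that I can wipe underneath. Keep it level all the way so that the drum inside stays standing, and do not disturb the molcajete, the bowl, the spoon or the grinder. Finish while holding the box in the air, clips still shut; do not put it down or let go.

Things in the scene. Friction and masses are not known exactly. Their poses are not given: they have to be found in the camera images.
- box: The clip-lid box, 130 mm long (its x axis) by 48 mm wide (its y axis), standing on the ledge; clear plastic, grey lid pressed on, which stays on. Lid rim 138 x 56 mm, 49 to 56 mm above the underside; raised panel, top at 59 mm. Origin: centre of the underside; z up. 0.13 kg, or 0.2 to 0.27 kg with the drum, which may make one end heavier. Rigid.
- box_grip (a point): Point in the middle of the box, 42 mm above its underside, level with the middle of the two closed clips, axes as the box. The two shut clips measure 62 mm across (y) over their outer faces, so they can be taken together between two fingers from above.
- clip_left (a joint): Angle of the clip on the box's +y long side: 0 is shut (hanging flat and vertical against the side, at a firm stop), larger is swung outwards; it starts 0.3 to 0.55. Light drag (0.012 N m, about 0.5 N at its tip); it stays where it is left. Pushing it downwards or inwards shuts it. Hinge along x, 28 mm from the box's mid-plane, 55 mm above its underside.
- clip_right (a joint): The same for the clip on the box's -y long side.
- clip_left_tip (a point): Middle of the lower, free edge of the +y clip; when shut it is 31 mm from the box's mid-plane and 28 mm above its underside. Each clip is a grey flap, 44 mm along the box's x, half-way along the box, 3 mm thick, reaching 28 mm down from its hinge. Axes turn with the clip.
- clip_right_tip (a point): The same for the -y clip.
- drum: Spare grinding drum, a steel tube 36 mm across and 42 mm high, standing loose inside the closed box, up to 35 mm from its middle along the box's x. Origin: centre of its lower end; z along its axis, up. 0.07 to 0.14 kg. It slides and topples if the box is tipped.
- molcajete: Bystander: three-legged dark basalt mortar, 174 mm across, 98 mm high, with its pestle leaning in it (up to about 150 mm high). Origin: centre underneath, on the ledge.
- bowl: Bystander: blue glass bowl, 148 mm across the rim, 62 mm high. Origin: centre of the underside.
- spoon: Bystander: bamboo spoon lying flat, 217 mm long along its x (bowl end at +x), 58 mm wide at the bowl end, 7 mm thick. Origin: on the ledge, about half-way along.
- grinder: Bystander: hand-cranked herb grinder, 182 mm high, fixed by a steel clamp to the far edge of the ledge; its crank reaches 75 mm towards -x and 95 mm towards -y, 50 to 115 mm up. Origin: on the ledge's edge, at the height of its top.
There are look-alikes about, which are no part of the job. What is meant by the box is not green, purple or red, and is the larger of those in its own colour.

How it is judged:
By the outcome, as a careful person would: the job done as asked, in the order asked, and still so for the second after the job is handed in, while the arm keeps its last pose, push and grip.
It also fails if it takes over 32 s, if anything falls off the work surface, if the arm or the gripper's body presses on something with over 40 N, if the wrist force passes 120 N, or if a joint passes its speed limit or range.

### The arm

A 6-joint arm with a two-finger parallel gripper is mounted at the origin on the work surface. World frame = base frame: x ahead of the robot, y to its left, z up, the work surface at z = 0. Lengths are in m, angles in rad, forces in N, time in s.
With the tool pointing down it reaches from about 0.4 to 0.825 m from the base axis. Payload 7 kg.
Tool frame: the origin (TCP) lies at the very end of the fingers, on their centre line; the grasp point (between the pads) lies 19 mm behind it; z points along the fingers, y is the direction in which the jaws open and shut (so a half turn about z gives the same grasp; the last joint's range is limited). The gripper opens to 88 mm and grips with 3 to 60 N. Pads are 19 mm wide; open, the fingers measure 130 mm over their backs; the gripper's body (78 mm by 193 mm) begins 47 mm behind the grasp point.
Start: joints at [1.436, 0.359, 0.012, 0, -1.224, -0.288], TCP at [0.277, 0.616, 0.227] pointing down, gripper open.
Joint ranges: [-3.07, 3.07], [-1.43, 2.12], [-1.02, 1.25], [-3.03, 1.67], [-3.05, -0], [-3.03, 3.03]. Speed limits (rad/s): [2.39, 2.39, 3.01, 3.14, 3.14, 3.14].

### API

Orientations are given as a unit quaternion [w, x, y, z].
In Python, from plant import telemetry, viewer, ticket gives the robot as it stands.
- The arm moves only by the tool apply_moves, never from a script. Its argument "targets" is a list of rows, each a list of 3 entries, a list of its own where there are three numbers: the opening, from 0 (shut) to 1 (fully open), then the shift along the world's x, y, z in m, then the turn, a rotation vector about the world's x, y, z in units of 5 degrees (1.0 is 5 degrees). A call has 1 to 12 rows; each row shifts and turns the commanded pose from where the row before left it; what a row does not reach is not made up. A row lasts 1/8 s, in which the tool goes at most 62.5 mm and 10.7 degrees, less where a joint would pass 70% of its speed; a pose out of reach is approached as far as the arm can. A call is refused whole if a number of a shift passes 0.0625 or a number of a turn 1, either way. A call with a gripper value outside its range is refused whole. The fingers move at their own pace and stop on an object; "force" is the grip in N (left out, the last holds). Time passes only in rows, so rows that do not move let the fingers close. It gives the time, the measured TCP pose, the force and the opening at its end, in the units of the state.
- telemetry.get_obs(): the state, without advancing time (a new reading comes with each control period).
- viewer.read_camera(name): name is "side" or "top" or "wrist"; returns a dict with "image" (420x560x3 uint8, red, green, blue), "mtx" (3x3 intrinsics, pixels), "R" (3x3) and "t" (3): a world point X has camera coordinates R X + t. Camera axes: x right, y down, z forward; pixel columns grow to the right and rows downward; lengths in m; the calibration is good to about 2 mm. A picture is of the moment at which its call begins. There is no depth.
- ticket.hand_in(): hands the job in, once; it reports no verdict.
The state is a dict: "clock": time; "qpos": joint angles; "dq": joint speeds; "tau": joint torques, N m; "eef_pos": TCP position; "orientation": TCP orientation; "wrist_force": force on the tool from outside, world axes, zero at the start; "wrist_torque": the same for the moment, N m; "finger_gap": opening from 0.0 (shut) to 1.0 (fully open).
Only numpy, scipy, OpenCV 4.12 (cv2) and the standard library are available. Lean on these libraries where they do the work, as an engineer would, in place of code of your own. Each camera call takes 0.05 s, during which the arm holds its last target. There are 200 camera calls.

## Working session

There is one attempt and no reset: what is moved stays moved. The work goes in short steps, Python scripts to look and compute and a tool call to move; the robot and the scene stay as the last step left them, time stands still between calls to the robot, and variables do not carry over. Pictures are saved under pics/ and viewed, about 8 in all and at most 12, crops included, and the job is handed in when it is done.

Besides the shell and the picture viewer there is one more tool, called after "Emit:" as name([rows], argument=value, ...), one row to a line, values as JSON. apply_moves: Moves the arm, as the interface text tells. Its arguments: {"type":"object","properties":{"targets":{"type":"array","items":{"type":"array"}},"force":{"type":"number"}},"required":["targets"]}

```bash
mkdir -p pics; cat > h.py <<'E'
import cv2, numpy as np, pickle
from plant import telemetry, viewer, ticket
def shot(name,f):
    d=viewer.read_camera(name); pickle.dump(d,open(f'pics/{f}.pkl','wb'))
    cv2.imwrite(f'pics/{f}.png',d['image'][:,:,::-1]); return d
def load(f): return pickle.load(open(f'pics/{f}.pkl','rb'))
def onplane(d,uv,z):
    r=d['R'].T@np.linalg.inv(d['mtx'])@np.array([uv[0],uv[1],1.]); c=-d['R'].T@d['t']
    return c+r*(z-c[2])/r[2]
def proj(d,X):
    p=d['mtx']@(d['R']@np.array(X)+d['t']); return p[:2]/p[2]
def tri(obs):
    A=[];b=[]
    for d,uv in obs:
        r=d['R'].T@np.linalg.inv(d['mtx'])@np.array([uv[0],uv[1],1.]); r/=np.linalg.norm(r)
        c=-d['R'].T@d['t']; P=np.eye(3)-np.outer(r,r); A.append(P); b.append(P@c)
    return np.linalg.lstsq(np.vstack(A),np.hstack(b),rcond=None)[0]
def crop(f,x0,y0,x1,y1,s,out):
    im=cv2.imread(f'pics/{f}.png')[y0:y1,x0:x1]
    cv2.imwrite(f'pics/{out}.png',cv2.resize(im,None,fx=s,fy=s,interpolation=cv2.INTER_CUBIC))
E
python3 - <<'E'
from h import *
for n in ('top','side'):
    d=shot(n,n+'1'); print(n,-d['R'].T@d['t'],d['R'][2])
print(telemetry.get_obs())
im=np.hstack([cv2.imread('pics/top1.png'),cv2.imread('pics/side1.png')])
E
```

```text
top [0.41679989 0.01304069 1.41990229] [ 0.09418141 -0.01028917 -0.99550188]
side [0.49599695 0.77970802 0.74265738] [ 0.05433711 -0.76328477 -0.64377313]
{'clock': 0.1, 'qpos': array([ 1.43610220e+00,  3.59279773e-01,  1.11410939e-02, -3.32314724e-04,
       -1.22407098e+00, -2.88089807e-01]), 'dq': array([-0.00068314, -0.00141282,  0.0022816 ,  0.00219924,  0.00044014,
        0.0011933 ]), 'tau': array([-7.02230500e-04, -5.84162629e+01,  2.93749666e+01,  7.01552868e+00,
        1.01940637e-02, -3.53304790e-05]), 'eef_pos': array([0.27679659, 0.61515646, 0.22573095]), 'orientation': array([ 7.16560440e-04,  9.77727670e-01, -2.09876345e-01, -1.01623474e-04]), 'wrist_force': array([ 0.09558125,  1.31604383, -1.05974049]), 'wrist_torque': array([-5.42564605e-02, -3.16137218e-03,  8.45448980e-05]), 'finger_gap': 1.0012838270297715}
```

View pics/top1.png

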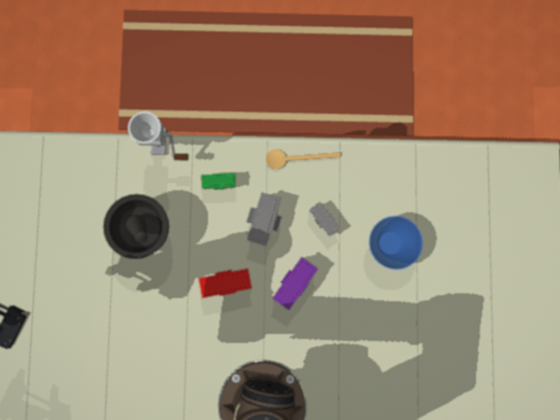

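View pics/side1.png

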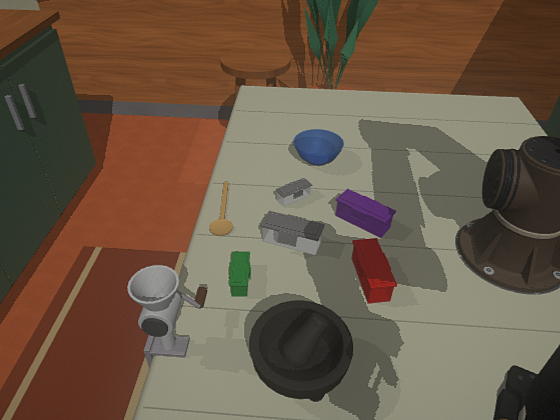

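Candidates are the large grey box at top (264,219), small grey (325,218), green (218,181), red (225,283) and purple (295,283). I choose the large grey one, also at side (292,232). The arm is at top (10,325). Next is one close crop of both views to check this.

```bash
python3 - <<'E'
from h import *
crop('top1',230,180,300,260,7,'a'); crop('side1',250,200,336,260,6,'b')
a=cv2.imread('pics/a.png')[:,:280*2];b=cv2.imread('pics/b.png')
a=cv2.resize(a,(490//10*8*8//8,448));b=cv2.resize(b,None,fx=.78,fy=.78)
c=np.zeros((448,a.shape[1]+b.shape[1],3),np.uint8);c[:,:a.shape[1]]=a;c[:b.shape[0],a.shape[1]:]=b
print(a.shape,b.shape)
cv2.imwrite('pics/c1.png',c)
E
```

```text
(448, 392, 3) (281, 402, 3)
```

View pics/c1.png

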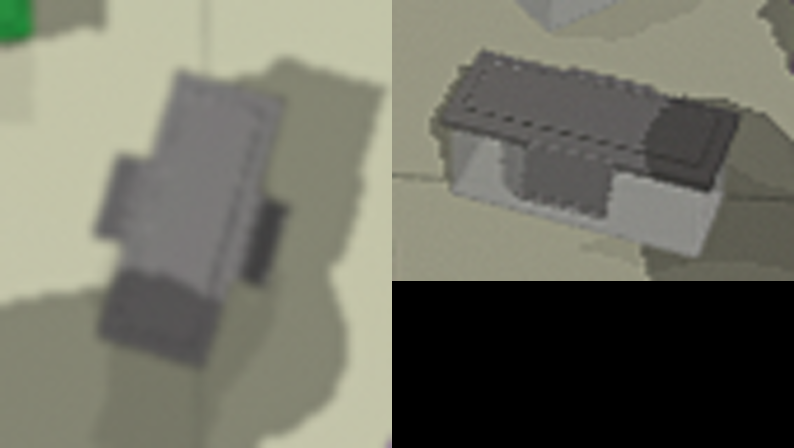

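```bash
python3 - <<'E'
from h import *
t=load('top1');s=load('side1')
T=[(230+x/5.6,180+y/5.6) for x,y in [(178,70),(285,97),(205,368),(98,338)]]
S=[(250+x/4.68,200+y/4.68) for x,y in [(48,120),(91,50),(348,112),(320,190)]]
for d,P in ((t,T),(s,S)):
    Q=np.array([onplane(d,p,.055)[:2] for p in P]); c=Q.mean(0)
    ax=(Q[0]+Q[1]-Q[2]-Q[3])/2; w=(Q[0]+Q[3]-Q[1]-Q[2])/2
    print(Q.round(4).tolist(),c,np.linalg.norm(ax),np.linalg.norm(w),np.degrees(np.arctan2(ax[1],ax[0])),np.degrees(np.arctan2(-w[0],w[1])))
o=[tri([(t,a),(s,b)]) for a,b in zip(T,S)]; print(np.round(o,4))
# others
for n,p,z in [('green',(218,181),.05),('smallgrey',(325,218),.04),('red',(225,283),.055),('purple',(295,283),.055),('spoonbowl',(276,159),0),('molc',(137,227),.098),('bowl',(396,243),.06)]:
    print(n,onplane(t,p,z)[:2].round(3))
E
```

```text
[[0.5821, 0.0104], [0.5697, -0.0423], [0.4364, -0.0054], [0.45, 0.0469]] [0.50954763 0.00241125] 0.13767871011014937 0.05412704614662161 -15.46859676671376 -13.873477810420527
[[0.5832, 0.0181], [0.5669, -0.0371], [0.4361, -0.001], [0.4497, 0.056]] [0.50897803 0.00897887] 0.13725682036625445 0.058090499342137995 -15.64122313282192 -14.91827471672918
[[ 0.5835  0.0104  0.048 ]
 [ 0.5688 -0.0425  0.0507]
 [ 0.4361 -0.0054  0.0512]
 [ 0.4497  0.0472  0.0467]]
green [0.612 0.132]
smallgrey [ 0.516 -0.166]
red [0.334 0.105]
purple [ 0.337 -0.084]
spoonbowl [ 0.687 -0.029]
molc [0.479 0.338]
bowl [ 0.45  -0.358]
```

The grey box fits: both views give a rim of about 138×56 mm at z≈0.05, centre ≈(0.509, 0.005) and yaw −15.5°. The crop shows both clips open. I'll move above it at the current height, turning about +8.7°.

Emit:
apply_moves([
  [1,[0.015,-0.04,0],[0,0,0]],
  [1,[0.02,-0.053,0],[0,0,0.2]],
  [1,[0.02,-0.053,0],[0,0,0.2]],
  [1,[0.02,-0.053,0],[0,0,0.2]],
  [1,[0.02,-0.053,0],[0,0,0.2]],
  [1,[0.02,-0.053,0],[0,0,0.2]],
  [1,[0.02,-0.053,0],[0,0,0.2]],
  [1,[0.02,-0.053,0],[0,0,0.2]],
  [1,[0.02,-0.053,0],[0,0,0.2]],
  [1,[0.02,-0.053,0],[0,0,0.2]],
  [1,[0.02,-0.053,0],[0,0,0.14]],
  [1,[0.017,-0.04,0],[0,0,0]],
])

```text
clock: 1.6
eef_pos: [0.5091, 0.0034, 0.2265]
orientation: [0.0, 0.992, -0.127, -0.0]
wrist_force: [0.8, 0.9, 0.3]
finger_gap: 0.997
```

Emit:
apply_moves([
  [1,[0,0,0],[0,0,0]],
  [1,[0,0,0],[0,0,0]],
])

```text
clock: 1.85
eef_pos: [0.5087, 0.0054, 0.2262]
orientation: [0.0, 0.992, -0.127, -0.0]
wrist_force: [0.1, 0.1, 0.3]
finger_gap: 1.0
```

```bash
python3 - <<'E'
from h import *
d=shot('wrist','w1'); o=telemetry.get_obs(); print(o['clock'],o['eef_pos'],o['orientation'],o['dq'].max(),o['wrist_force'],o['wrist_torque'])
im=cv2.imread('pics/w1.png'); cv2.imwrite('pics/w1b.png',cv2.resize(im,(784,588)))
E
```

```text
1.9 [0.50865797 0.00587115 0.22634856] [ 1.55286616e-05  9.91982881e-01 -1.26372143e-01 -2.12306344e-04] 0.015976609329555497 [ 0.47098185  0.59576499 -0.35421607] [ 0.01423225 -0.0314923  -0.02593582]
```

View pics/w1b.png

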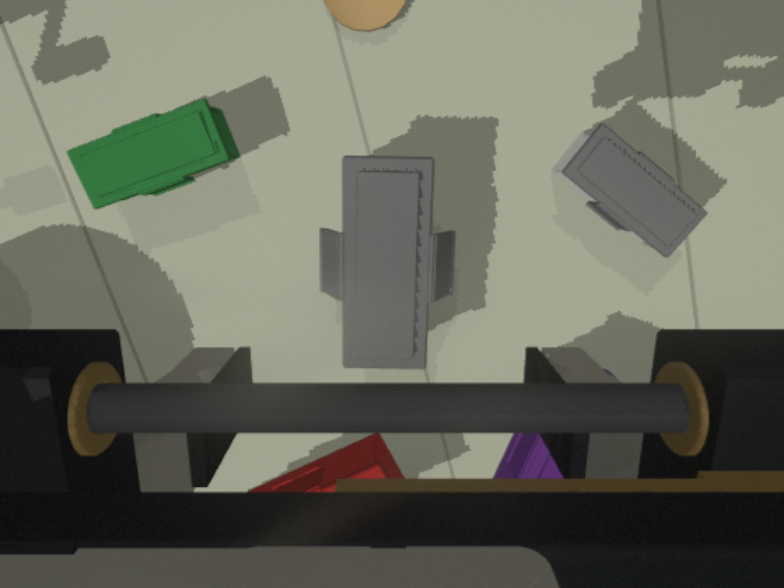

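The wrist view shows the grey box square to the jaws. Its rim corners are (343,157), (434,157), (427,367) and (343,367), and both clips are visibly open, with tips at x≈320 and x≈455.

```bash
python3 - <<'E'
from h import *
d=load('w1'); P=[(343,157),(434,157),(427,367),(343,367)]
Q=np.array([onplane(d,(x/1.4,y/1.4),.056)[:2] for x,y in P]);c=Q.mean(0)
ax=(Q[0]+Q[1]-Q[2]-Q[3])/2; w=(Q[0]+Q[3]-Q[1]-Q[2])/2
print(Q.round(4).tolist(),c,np.linalg.norm(ax),np.linalg.norm(w),np.degrees(np.arctan2(ax[1],ax[0])),np.degrees(np.arctan2(-w[0],w[1])))
print('tcp px',proj(d,[.5087,.0059,.226])*1.4)
a=np.radians(-15.3);u=np.array([np.cos(a),np.sin(a)]);v=np.array([-u[1],u[0]])
for p in [(320,228),(320,293),(455,231),(455,300)]:
    q=onplane(d,(p[0]/1.4,p[1]/1.4),.033)[:2]-c; print('tip',q@u,q@v)
E
```

```text
[[0.5825, 0.0145], [0.5687, -0.0388], [0.4376, -0.0031], [0.4518, 0.0513]] [0.51016988 0.00599139] 0.13586823951321728 0.05560906211927278 -15.48032835261665 -14.533484872997237
tcp px [387.85481598 375.00073623]
tip 0.021564967408824093 0.04486646233081348
tip -0.023265706909952714 0.045698564747666086
tip 0.020772555259881746 -0.04548130806625471
tip -0.02702029895934839 -0.047671596517536136
```

Emit:
apply_moves([
  [1,[0.001,0,-0.02],[0,0,-0.12]],
  [1,[0,0,-0.035],[0,0,0]],
  [1,[0,0,-0.035],[0,0,0]],
  [1,[0,0,-0.035],[0,0,0]],
  [1,[0,0,-0.025],[0,0,0]],
  [1,[0,0,-0.012],[0,0,0]],
  [1,[0,0,-0.012],[0,0,0]],
  [1,[0,0,-0.012],[0,0,0]],
  [1,[0,0,-0.01],[0,0,0]],
  [1,[0,0,-0.007],[0,0,0]],
  [1,[0,0,0],[0,0,0]],
  [1,[0,0,0],[0,0,0]],
], force=10)

```text
clock: 3.4
eef_pos: [0.5103, 0.0056, 0.0238]
orientation: [-0.0, 0.991, -0.132, 0.0]
wrist_force: [-0.2, 0.2, -0.3]
finger_gap: 1.002
```

Emit:
apply_moves([
  [0.9,[0,0,0],[0,0,0]],
  [0.8,[0,0,0],[0,0,0]],
  [0.75,[0,0,0],[0,0,0]],
  [0.7,[0,0,0],[0,0,0]],
  [0.6,[0,0,0],[0,0,0]],
  [0.5,[0,0,0],[0,0,0]],
  [0.5,[0,0,0],[0,0,0]],
], force=10)

```text
clock: 4.28
eef_pos: [0.51, 0.0056, 0.0236]
orientation: [-0.0, 0.991, -0.132, 0.0]
wrist_force: [0.3, 0.2, -0.3]
finger_gap: 0.704
```

Emit:
apply_moves([
  [0.4,[0,0,0],[0,0,0]],
  [0.4,[0,0,0],[0,0,0]],
  [0.4,[0,0,0],[0,0,0]],
], force=35)

```text
clock: 4.65
eef_pos: [0.51, 0.0056, 0.0236]
orientation: [-0.0, 0.991, -0.132, 0.0]
wrist_force: [-0.9, 1.3, -0.4]
finger_gap: 0.7
```

```bash
python3 - <<'E'
from h import *
shot('side','s2'); d=shot('wrist','w2'); o=telemetry.get_obs(); print(o['clock'],o['eef_pos'],o['finger_gap']*88,o['wrist_force'],o['wrist_torque'])
crop('s2',230,170,350,270,3.3,'x'); a=cv2.imread('pics/x.png'); b=cv2.resize(cv2.imread('pics/w2.png'),(400,300))
c=np.zeros((330,800,3),np.uint8); c[:330,:396]=a; c[:300,400:]=b; cv2.imwrite('pics/c2.png',c)
E
```

```text
4.75 [0.50999887 0.00553212 0.02359051] 61.683455090954496 [-0.36629694  1.4052271  -1.08975822] [0.33171762 0.03154084 0.03936208]
```

View pics/c2.png

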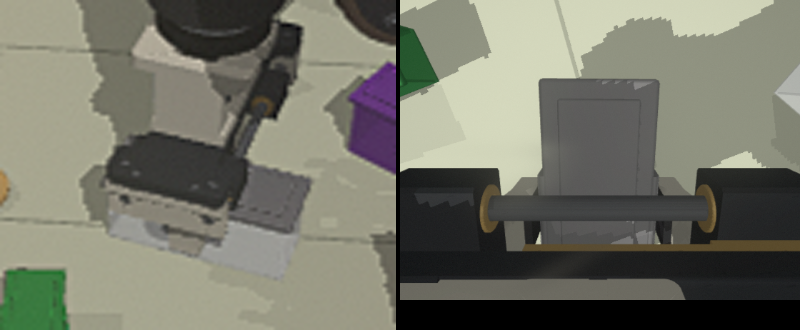

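The gap is 61.7 mm, which matches the 62 mm across both shut clips. In the picture the fingers sit midway along the clips, with the box still square. Next I'll lift a few millimetres and check the balance.

Emit:
apply_moves([
  [0.4,[0,0,0.002],[0,0,0]],
  [0.4,[0,0,0.003],[0,0,0]],
  [0.4,[0,0,0.005],[0,0,0]],
  [0.4,[0,0,0.003],[0,0,0]],
  [0.4,[0,0,0.002],[0,0,0]],
  [0.4,[0,0,0],[0,0,0]],
  [0.4,[0,0,0],[0,0,0]],
], force=35)

```text
clock: 5.62
eef_pos: [0.5099, 0.0055, 0.0385]
orientation: [0.0, 0.991, -0.132, -0.0]
wrist_force: [-0.6, 0.1, -2.5]
finger_gap: 0.698
```

```bash
python3 - <<'E'
from h import *
d=shot('wrist','w3'); shot('side','s3');fs=[]
for i in range(6):
    viewer.read_camera('top'); o=telemetry.get_obs(); fs.append(np.r_[o['wrist_force'],o['wrist_torque']])
print(o['clock'],o['eef_pos'],o['finger_gap']*88,np.mean(fs,0).round(3))
# image shift of box in wrist view (rigid grasp => none)
a=cv2.imread('pics/w2.png',0)[50:140,170:300].astype(np.float32);b=cv2.imread('pics/w3.png',0)[50:140,170:300].astype(np.float32)
print(np.abs(a-b).mean(),cv2.phaseCorrelate(a,b,cv2.createHanningWindow((130,90),cv2.CV_32F)))
crop('s3',240,180,340,260,4,'x'); a=cv2.imread('pics/x.png'); b=cv2.resize(cv2.imread('pics/w3.png'),(400,300))
c=np.zeros((330,800,3),np.uint8); c[:320,:400]=a; c[:300,400:]=b; cv2.imwrite('pics/c3.png',c)
E
```

```text
6.025 [0.50994621 0.00553513 0.03851532] 61.161599750131785 [ 1.660e-01 -1.340e-01 -2.351e+00 -2.700e-02  1.900e-02  1.000e-03]
6.969829 ((1.1772154819111762, -0.12273105132400985), 0.4083096197308827)
```

View pics/c3.png

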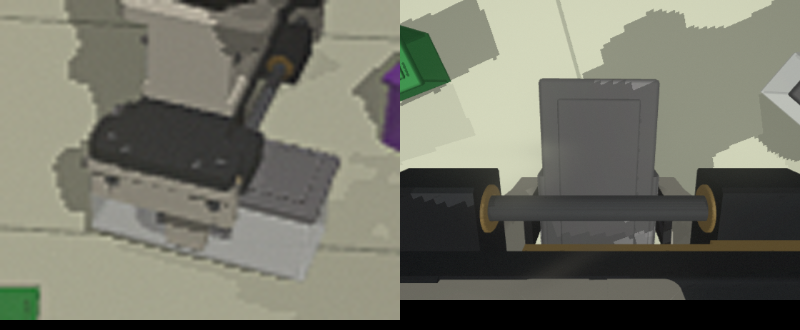

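The load is 2.35 N (0.24 kg), so the drum is aboard. The box edge hasn't moved in the wrist view (row ≈79 before and after), which means no tilt. I'll lift the remaining 85 mm smoothly.

Emit:
apply_moves([
  [0.4,[0,0,0.004],[0,0,0]],
  [0.4,[0,0,0.008],[0,0,0]],
  [0.4,[0,0,0.011],[0,0,0]],
  [0.4,[0,0,0.013],[0,0,0]],
  [0.4,[0,0,0.013],[0,0,0]],
  [0.4,[0,0,0.013],[0,0,0]],
  [0.4,[0,0,0.011],[0,0,0]],
  [0.4,[0,0,0.008],[0,0,0]],
  [0.4,[0,0,0.004],[0,0,0]],
  [0.4,[0,0,0],[0,0,0]],
  [0.4,[0,0,0],[0,0,0]],
  [0.4,[0,0,0],[0,0,0]],
], force=35)

```text
clock: 7.52
eef_pos: [0.5098, 0.0055, 0.1232]
orientation: [0.0, 0.991, -0.132, -0.0]
wrist_force: [0.6, 0.8, -2.6]
finger_gap: 0.695
```

```bash
python3 - <<'E'
from h import *
d=shot('wrist','w4'); shot('side','s4'); o=telemetry.get_obs()
print(o['clock'],o['eef_pos'],o['orientation'].round(4),np.abs(o['dq']).max(),o['finger_gap']*88,o['wrist_force'],o['wrist_torque'])
crop('s4',220,140,360,252,2.85,'x'); a=cv2.imread('pics/x.png'); b=cv2.resize(cv2.imread('pics/w4.png'),(400,300))
c=np.zeros((330,800,3),np.uint8); c[:a.shape[0],:a.shape[1]]=a; c[:300,400:]=b; cv2.imwrite('pics/c4.png',c)
E
```

```text
7.625 [0.5098307  0.00549899 0.12329321] [ 1.000e-04  9.913e-01 -1.316e-01 -2.000e-04] 0.0015376037620023553 61.32734596270767 [ 0.09923412 -0.25870233 -3.0604376 ] [-0.02700411  0.04321063 -0.03667911]
```

View pics/c4.png

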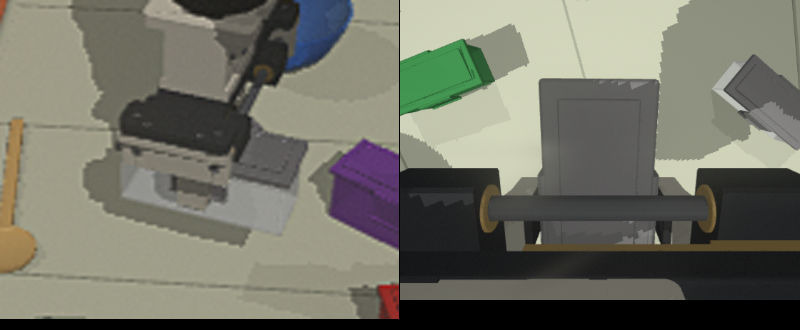

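View pics/s4.png

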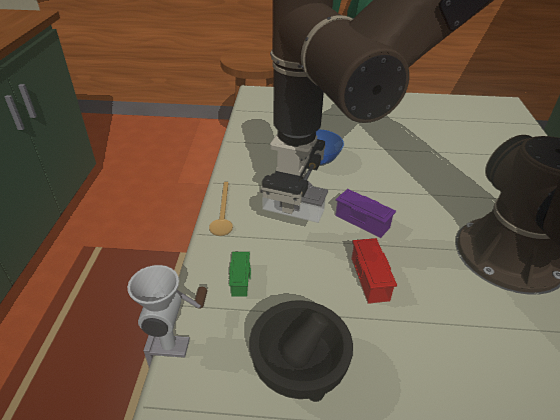

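The box is held at about 0.1 m. The wrist view is unchanged (edge at row 79, x 540–659) and the bystanders are where they were. I'll check level numerically and hand in if it agrees. The side crop puts the bottom corners at (122,198) and (282,234).

```bash
python3 - <<'E'
from h import *
d=load('s4'); a=np.radians(-15.2);u=np.array([np.cos(a),np.sin(a)]);v=np.array([-u[1],u[0]]);c=np.array([.510,.0055])
for s in (1,-1): print(((proj(d,np.r_[c+s*.065*u+.024*v,.0997])-[220,140])*2.85).round(1))
o1,o2=load('w2')['image'][100:190,240:330].astype(float),load('w4')['image'][100:190,240:330].astype(float); print(np.abs(o1-o2).mean())
print(ticket.hand_in())
E
```

```text
[120.3 196.7]
[279.5 234.7]
8.087777777777777
the job is handed in; nothing more can be done
None
```

I pressed both clips shut on the large grey box while it stood on the ledge. I then gripped it across the closed clips at 35 N, lifted it straight up and handed in while holding it about 10 cm above the ledge, at about 7.7 s.

- **Clips:** the finger gap was 61.3–61.7 mm, against 62 mm across both shut clips, so they stayed shut.
- **Height and level:** the underside is at about 0.0997 m. The side camera shows its bottom corners within 1 pixel of where a level box should be, and the box's edge did not move in the wrist view.
- **Load and stillness:** the load read 2.4–3.1 N, which fits the box with its drum. The largest joint speed was 0.0015 rad/s.
- **Bystanders:** the molcajete, spoon and grinder look unmoved in the last side picture. The bowl is partly hidden there, but the arm went nowhere near it.
- **Disagreements:** the first top and side estimates of the box's centre differed by about 6 mm in y, and the wrist view settled it. A direct image comparison of the box before and after the lift was inconclusive because of changing shadows.
- **Not checked:** I never saw the drum, so that it is still standing is inferred from the level, slow lift.

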